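# Tighten a slotted clamp on a jeweller's bench

### The job

Take the flat screwdriver from the wooden stand, rest its blade on the clamp's slotted brass screw and turn it lightly until it drops fully into the slot, then turn the screw clockwise with it until the sprung orange pad is squeezed about 4 mm against the brass blank, short of the end stop. Press and turn gently, touch the clamp with nothing but the screwdriver, then put the screwdriver back upright in the hole it came from and leave everything else where it is.

Things in the scene. Friction and masses are not known exactly. Their poses are not given: they have to be found in the camera images.
- driver: Large flat screwdriver hanging upright in the stand, 143 mm long, 120 g. Origin at the blade tip, +z up to the handle. Blade 14 mm wide (along x), 2.5 thick (y), 14 long; round shank 8 mm; black collar 30 mm across at z = 60-66 mm; square green handle 24 x 24 mm, flats facing x and y, z = 66-138 mm; yellow cap to 143.
- driver_tip (a point): Middle of the screwdriver's blade tip (the driver's origin). Once it is held, expect it to be up to 2 mm off from where the readings put it over the screw: if no slot is felt in a whole sweep, shift a little across the slot and sweep again. More than 18 N between blade and clamp mars the soft brass.
- stand: Fixed light-wood block 60 mm (x) by 130 mm (y), 66 mm high, origin at the centre of its underside. A square through-hole for the screwdriver near its -y end; two short stubs of needle-file handles stand at y = +28 and +50 mm, up to 84 mm above the table.
- stand_hole (a point): Centre of the mouth of the stand's hole (20 x 20 mm), on the stand's top face, 66 mm above the table. The driver hangs with its collar on this face, so its tip is then 60 mm below this point.
- clamp: Fixed bench clamp on a steel plate 90 (x) by 170 (y) by 12 mm; origin at the centre of its underside. Blue fixed jaw at the +y end, face at y = 65 mm, 48 mm high. The upright brass screw at x = 0, y = -50 mm, turned clockwise (seen from above), drives the moving jaw to +y, 5 mm per rad; 1.05 to 2.5 rad are needed in all. About 0.04 Nm of friction (0.07 with the pad squeezed); it stays where left.
- screw_top (a point): Centre of the top of the brass screw head at rest, 46 mm above the table, on its vertical axis; it does not turn. Head 24 mm across; slot right across it, 5 mm wide, 6 deep. The head is sprung: pushed, it sinks at most 2 mm, 5 N per mm. The slot's direction is not measured: at the start it is within 42 degrees of the clamp's y axis, either way.
- carriage_top (a point): Top front edge, at mid-width, of the blue moving jaw block; it advances along clamp +y as the screw turns clockwise. The job is done when it lies 18.5 mm from the clamp's origin along +y (the pad squeezed 4 mm, blank against the fixed jaw); the hard end stop is at 20 mm.
- pad: Orange pad 56 mm wide on two sprung pins in front of the moving jaw, its front face 28 mm in front of the pad's own origin along clamp +y. Free, it stands 9 mm clear of the blue block; when it meets the blank its spring (1.2 N per mm) is squeezed and this gap shrinks, to about 5 mm when done.
- blank: Brass blank 60 (x) by 33.5 (y) by 20 mm (z), 200 g, lying loose on the clamp's plate just in front of the fixed jaw; origin at the centre of its underside. It is already in its place.
- hammer: Hammer lying on the table, a bystander.
- dish: White ceramic dish 90 mm across, 35 mm high, a bystander.
- tumbler: Glass tumbler 72 mm across, 85 mm high, a bystander.
- spare: Spare brass blank 60 x 33.5 x 20 mm lying on the table, a bystander.
- jar: Small amber jar with a lid, 52 mm across, 60 mm high, a bystander.
Mind the look-alikes: they are no part of the job. What is shaped like the blank but grey is not meant.

How it is judged:
By the outcome, as a careful person would: the job done as asked, in the order asked, and still so for the second after the job is handed in, with the robot touching nothing.
It also fails if it takes over 72 s, if anything falls off the work surface, if the arm or the gripper's body presses on something with over 40 N, if the wrist force passes 120 N, or if a joint passes its speed limit or range.

### The arm

A 6-joint arm with a two-finger parallel gripper is mounted at the origin on the work surface. World frame = base frame: x ahead of the robot, y to its left, z up, the work surface at z = 0. Lengths are in m, angles in rad, forces in N, time in s.
With the tool pointing down it reaches from about 0.325 to 0.85 m from the base axis. Payload 15.5 kg.
Tool frame: the origin (TCP) lies at the very end of the fingers, on their centre line; the grasp point (between the pads) lies 19 mm behind it; z points along the fingers, y is the direction in which the jaws open and shut (so a half turn about z gives the same grasp; the last joint's range is limited). The gripper opens to 91 mm and grips with 3 to 60 N. Pads are 32 mm wide; open, the fingers measure 118 mm over their backs; the gripper's body (76 mm by 178 mm) begins 60 mm behind the grasp point.
Start: joints at [1.071, 0.494, 1.345, -0, 1.302, -0.096], TCP at [0.246, 0.575, 0.189] pointing down, gripper open.
Joint ranges: [-2.91, 2.91], [-0.82, 2.16], [0.22, 2.67], [-1.22, 4.37], [0.12, 2.79], [-3.08, 3.08]. Speed limits (rad/s): [1.89, 1.89, 2.57, 3.01, 3.01, 3.01].

### API

Orientations are given as a unit quaternion [x, y, z, w].
In Python, from workcell import read_state, camera, close_job, recognise, spot_point gives the robot as it stands.
- The arm moves only by the tool jog_arm, never from a script. Its argument "deltas" is a list of rows, each a list of 2 entries, a list of its own where there are three numbers: the shift along the tool's x, y, z in cm, then the turn, a rotation vector about the tool's x, y, z in rad. In form: [[[dx, dy, dz], [ax, ay, az]], ...]. A call has 1 to 12 rows; each row is the pose to reach, as a shift and turn from the pose measured when the call began, along the tool's axes at that moment; what a row does not reach only later rows make up. A row lasts 1/10 s, in which the tool goes at most 50 mm and 8.59 degrees, less where a joint would pass 70% of its speed; a pose out of reach is approached as far as the arm can. A call with a gripper value outside its range is refused whole. "jaw" is the closure in counts, from 0 (fully open) to 255 (shut), set as the call begins (left out, the last holds). The fingers move at their own pace and stop on an object; "newtons" is the grip in N (left out, the last holds). Time passes only in rows, so rows that repeat a pose let the fingers close. It gives the time, the measured TCP pose, the force and the opening at its end, in the units of the state.
- read_state(): the state, without advancing time (a new reading comes with each control period).
- camera(name): name is "scene" or "top" or "wrist"; returns a dict with "image" (480x640x3 uint8, blue, green, red), "camera_matrix" (3x3 intrinsics, pixels), "k1" (the pictures are not rectified: a ray, as slopes to the right and down, at radius r is drawn at 1 + k1 r^2 times it, then the intrinsics apply), "extrinsics" (4x4, takes a point from world to camera coordinates); the wrist camera has in their place "T_tool_cam" (4x4, takes a point from camera to tool coordinates, whose origin is the TCP and whose axes are the flange's). Camera axes: x right, y up, looking along -z (the intrinsics and any distortion apply to the point x, -y, -z); pixel columns grow to the right and rows downward; lengths in m; the calibration is good to about 2 mm. A picture is of the moment at which its call begins: read the wrist's pose just before it. There is no depth.
- close_job(): hands the job in, once; it reports no verdict.
Trained networks look in a picture, given as the dict that the camera call returned (one of the last four; its "shot" number tells which), for a name from the list of things; names that differ only in an ending like _2 or _b are one class to them, and where a whole thing is asked for, a point or a joint stands for the part that bears it (a point fixed in the world has none). Each returns a list of dicts, best first, with "confidence" (0 to 1); they miss things now and then, are a little off and sometimes report something else, mostly with a low value. They report only what shows in the picture. A call takes as long as a camera call. They do not tell look-alikes from the thing itself.
- recognise(picture, thing): "uv" ([column, row] in pixels, amid what is visible of it).
- spot_point(picture, thing): "uv" ([column, row] in pixels: a listed point, or the origin of a listed thing).
The state is a dict: "time": time; "joint_positions": joint angles; "joint_velocities": joint speeds; "joint_torque": joint torques, N m; "tool_pos": TCP position; "orientation": TCP orientation; "ft_force": force on the tool from outside, world axes, zero at the start; "torque": the same for the moment, N m; "finger_gap": finger opening in m.
Only numpy, scipy, OpenCV 4.12 (cv2) and the standard library are available. Lean on these libraries where they do the work, as an engineer would, in place of code of your own. Each camera call takes 0.05 s, during which the arm holds its last target. There are 200 camera calls.

## Working session

There is one attempt and no reset: what is moved stays moved. The work goes in short steps, Python scripts to look and compute and a tool call to move; the robot and the scene stay as the last step left them, time stands still between calls to the robot, and variables do not carry over. Pictures are saved under pics/ and viewed, about 8 in all and at most 12, crops included, and the job is handed in when it is done.

Besides the shell and the picture viewer there is one more tool, called after "Emit:" as name(argument=value, ...) on one line, values as JSON. jog_arm: Moves the arm, as the interface text tells. Its arguments: {"type":"object","properties":{"deltas":{"type":"array"},"jaw":{"type":"number"},"newtons":{"type":"number"}},"required":["deltas"]}

```bash
mkdir -p pics; ls
cat > h.py <<'E'
import numpy as np, cv2
from scipy.spatial.transform import Rotation as R
from workcell import *
def pose():
    s=read_state(); T=np.eye(4); T[:3,:3]=R.from_quat(s['orientation']).as_matrix(); T[:3,3]=s['tool_pos']; return s,T
def shoot(name):
    s,T=pose(); p=camera(name)
    p['c2w']=T@p['T_tool_cam'] if name=='wrist' else np.linalg.inv(p['extrinsics'])
    return p
def ray(p,uv):
    K=np.array(p['camera_matrix']); k=p['k1']
    d=np.array([(uv[0]-K[0,2])/K[0,0],(uv[1]-K[1,2])/K[1,1]]); u=d.copy()
    for _ in range(30): u=d/(1+k*(u@u))
    v=p['c2w'][:3,:3]@np.array([u[0],-u[1],-1]); return p['c2w'][:3,3],v/np.linalg.norm(v)
def atz(p,uv,z):
    o,v=ray(p,uv); return o+v*(z-o[2])/v[2]
def proj(p,X):
    q=np.linalg.inv(p['c2w'])@np.append(X,1); x=np.array([q[0],-q[1]])/-q[2]; x=x*(1+p['k1']*(x@x)); K=np.array(p['camera_matrix'])
    return np.array([K[0,0]*x[0]+K[0,2],K[1,1]*x[1]+K[1,2]])
def tri(ps,uvs):
    A=np.zeros((3,3));b=np.zeros(3)
    for p,uv in zip(ps,uvs):
        o,v=ray(p,uv);M=np.eye(3)-np.outer(v,v);A+=M;b+=M@o
    return np.linalg.solve(A,b)
def strip(p):
    q={k:v for k,v in p.items() if k!='c2w'}; return q
E
python3 - <<'E'
from h import *
for n in ['scene','top']:
    p=shoot(n); cv2.imwrite(f'pics/{n}0.png',p['image'])
    print(n,np.round(p['c2w'],3).tolist(),p['k1'])
    Z=dict(driver=.1,stand_hole=.066,screw_top=.046,clamp=0,stand=0,carriage_top=.04,pad=.03,blank=.012)
    for t,z in Z.items():
        for r in spot_point(strip(p),t)[:3]: print(t,np.round(r['uv']),round(r['confidence'],2),np.round(atz(p,r['uv'],z),3))
print(read_state())
E
```

```text
pics
scene [[-0.637, -0.602, 0.481, 1.037], [0.771, -0.503, 0.391, 0.341], [0.007, 0.62, 0.785, 0.798], [0.0, 0.0, 0.0, 1.0]] -0.021936487679515636
stand_hole [251. 206.] 0.73 [ 0.595 -0.198  0.066]
screw_top [396. 278.] 0.58 [0.542 0.13  0.046]
clamp [410. 311.] 0.66 [0.557 0.179 0.   ]
stand [268. 229.] 0.75 [ 0.581 -0.168  0.   ]
carriage_top [417. 302.] 0.6 [0.557 0.188 0.04 ]
carriage_top [409. 303.] 0.27 [0.568 0.176 0.04 ]
pad [411. 304.] 0.75 [0.56  0.179 0.03 ]
blank [430. 322.] 0.93 [0.559 0.224 0.012]
blank [498. 358.] 0.78 [0.545 0.354 0.012]
blank [451. 275.] 0.58 [0.441 0.2   0.012]
top [[0.006, 0.991, -0.135, 0.418], [-1.0, 0.009, 0.019, -0.013], [0.02, 0.135, 0.991, 1.34], [0.0, 0.0, 0.0, 1.0]] -0.17692771379184025
driver [380. 235.] 0.74 [ 0.576 -0.188  0.1  ]
driver [240. 247.] 0.68 [0.546 0.125 0.1  ]
stand_hole [380. 229.] 0.55 [ 0.593 -0.194  0.066]
screw_top [239. 250.] 0.88 [0.543 0.133 0.046]
screw_top [285. 323.] 0.29 [0.378 0.023 0.046]
clamp [221. 248.] 0.9 [0.553 0.183 0.   ]
stand [364. 236.] 0.91 [ 0.586 -0.162  0.   ]
carriage_top [218. 245.] 0.75 [0.55
[... 250 characters left out ...]
itions': array([ 1.07149786e+00,  4.93568615e-01,  1.34551537e+00, -5.87143692e-07,
        1.30252269e+00, -9.55109476e-02]), 'joint_velocities': array([ 6.19670548e-04,  8.44879924e-04,  7.00185496e-04,  2.66431194e-04,
        1.86550928e-04, -8.38882325e-05]), 'joint_torque': array([-2.22324252e-04, -8.78661346e+01, -3.82258236e+01,  7.08628586e-02,
        4.34762018e-02,  2.85757619e-05]), 'tool_pos': array([0.24556157, 0.57472277, 0.18932927]), 'orientation': array([ 2.00524906e-01,  9.79688605e-01, -6.78739941e-06, -1.78423572e-06]), 'ft_force': array([-0.6483295 ,  0.15134816,  0.24542653]), 'torque': array([-0.03143254,  0.04975968,  0.0055754 ]), 'finger_gap': 0.09125988577507153}
```

View pics/top0.png

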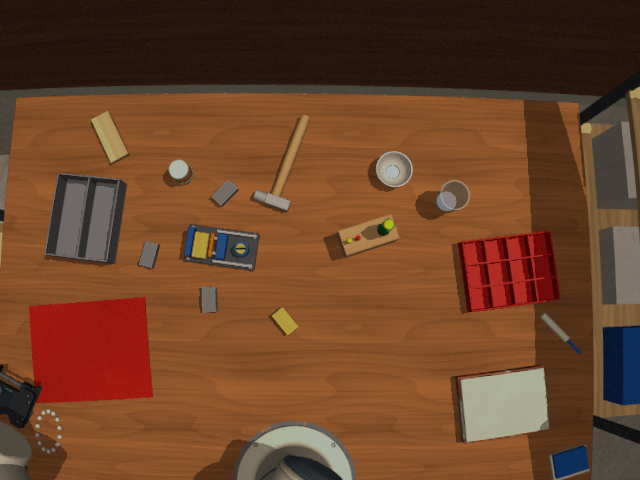

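View pics/scene0.png

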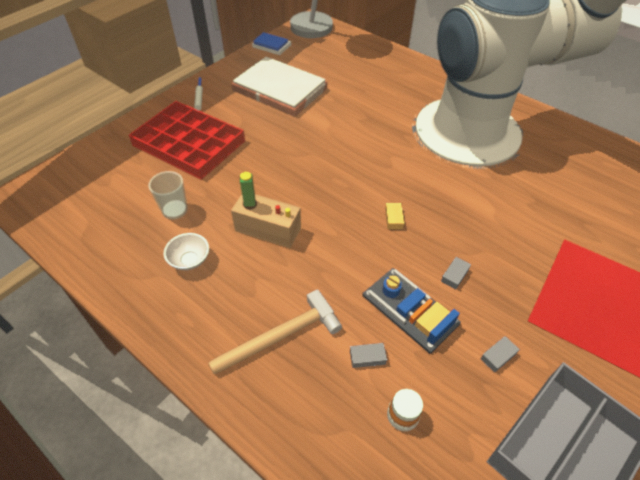

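The two views agree. The driver is at top (386,227) / scene (248,190). Possible confusions are the file stubs at scene (278,210) and (288,213), and the brush at scene (199,92). Only the tall green handle with the yellow cap in the wooden stand fits. The clamp is at top (221,248), and the yellow blank inside it is at (201,244). The spares at (285,321) and the grey blocks are look-alikes.

```bash
cat >> h.py <<'E'
def delta(pos,yaw):
    """tool-down target; yaw = world angle of tool y. prints shift cm and rotvec in tool axes"""
    s,T=pose(); Rt=down(yaw)
    d=T[:3,:3].T@(np.array(pos)-T[:3,3])*100; r=R.from_matrix(T[:3,:3].T@Rt).as_rotvec()
    return np.round(d,2).tolist(),np.round(r,3).tolist()
def down(yaw):
    y=np.array([np.cos(yaw),np.sin(yaw),0]);z=np.array([0,0,-1.]);return np.column_stack([np.cross(y,z),y,z])
E
python3 - <<'E'
from h import *
p=shoot('wrist'); print(np.round(p['T_tool_cam'],3),p['camera_matrix'],p['k1'])
s,T=pose();print(np.round(T,3)); print(delta([.48,.15,.28],np.pi/2))
E
```

```text
[[-0.     0.964  0.266  0.076]
 [ 1.     0.    -0.001 -0.002]
 [-0.001  0.266 -0.964 -0.196]
 [ 0.     0.     0.     1.   ]] [[385.59123914   0.         318.30580026]
 [  0.         385.59123914 242.24320596]
 [  0.           0.           1.        ]] 0.006866877980509804
[[-0.92   0.393 -0.     0.246]
 [ 0.393  0.92  -0.     0.575]
 [ 0.    -0.    -1.     0.189]
 [ 0.     0.     0.     1.   ]]
([-38.25, -29.85, -9.07], [-0.0, -0.0, -0.404])
```

Emit:
jog_arm(deltas=[[[-42.5,-27.0,-1.0],[0,0,-0.4]],[[-42.5,-27.0,-1.0],[0,0,-0.4]],[[-42.5,-27.0,-1.0],[0,0,-0.4]],[[-42.5,-27.0,-1.0],[0,0,-0.4]],[[-42.5,-27.0,-1.0],[0,0,-0.4]],[[-42.5,-27.0,-1.0],[0,0,-0.4]],[[-42.5,-27.0,-1.0],[0,0,-0.4]],[[-42.5,-27.0,-1.0],[0,0,-0.4]],[[-42.5,-27.0,-1.0],[0,0,-0.4]],[[-42.5,-27.0,-1.0],[0,0,-0.4]],[[-42.5,-27.0,-1.0],[0,0,-0.4]],[[-42.5,-27.0,-1.0],[0,0,-0.4]]])

```text
time: 2.15
tool_pos: [0.5312, 0.158, 0.1993]
orientation: [0.003, 1.0, -0.0, 0.0]
ft_force: [-1.2, 0.1, -0.5]
finger_gap: 0.0916
```

Run:
```python
from h import *
print(read_state()['tool_pos'],read_state()['joint_velocities'].round(3),read_state()['joint_positions'].round(2))
p=shoot('wrist'); cv2.imwrite('pics/w1.png',p['image'])
for t,z in dict(screw_top=.046,clamp=0,carriage_top=.04,pad=.03,blank=.012).items():
    for r in spot_point(strip(p),t)[:2]: print(t,np.round(r['uv']),round(r['confidence'],2),np.round(atz(p,r['uv'],z),4))
```

```text
[0.53118419 0.15799941 0.19925631] [ 0.058 -0.011  0.026  0.01   0.002  0.031] [ 0.18  0.38  1.51 -0.    1.25 -1.38]
screw_top [285. 236.] 0.66 [0.545  0.1256 0.046 ]
clamp [337. 231.] 0.67 [0.5518 0.1765 0.    ]
carriage_top [344. 243.] 0.68 [0.5543 0.1819 0.04  ]
blank [364. 107.] 0.97 [0.4293 0.2004 0.012 ]
blank [382. 240.] 0.84 [0.5588 0.2227 0.012 ]
```

View pics/w1.png

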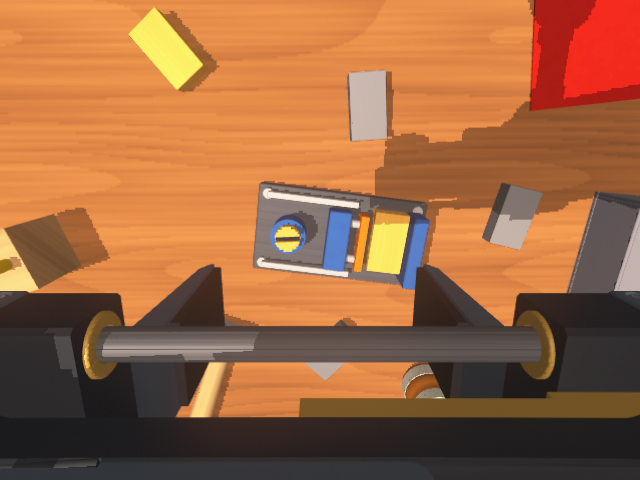

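Run:
```python
from h import *
p=shoot('wrist'); im=p['image']
c=cv2.resize(im[165:305,235:445],None,fx=3.8,fy=3.8,interpolation=cv2.INTER_CUBIC); cv2.imwrite('pics/w1c.png',c)
for uv in [(262,183),(427,204),(252,267)]: print(np.round(atz(p,uv,.012),4))
hsv=cv2.cvtColor(im,cv2.COLOR_BGR2HSV)[215:260,265:310]
m=((hsv[...,0]>18)&(hsv[...,0]<35)&(hsv[...,1]>80)&(hsv[...,2]>120)).astype(np.uint8)
for row in m: print(''.join('#' if a else '.' for a in row))
```

```text
[0.4985 0.1042 0.012 ]
[0.5199 0.2687 0.012 ]
[0.5861 0.0901 0.012 ]
.............................................
.............................................
.............................................
.............................................
.............................................
.............................................
.............................................
.............................................
.............................................
.............................................
.............................................
.............................................
.............................................
.............##########......................
............###########......................
..............#############..................
..........##################.................
..........##################.................
.........#####################...............
........######################...............
........#######################..............
.......#########################.............
.......############
[... 338 characters left out ...]
..........
........#######################..............
........#######################..............
.........#####################...............
.........####################................
............################.................
............##############...................
................########.....................
................########.....................
.............................................
.............................................
.............................................
.............................................
.............................................
.............................................
.............................................
```

View pics/w1c.png

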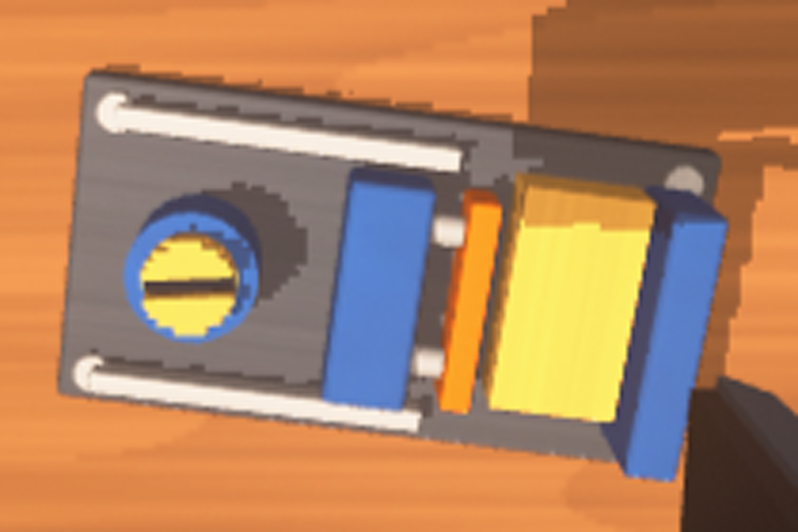

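Emit:
jog_arm(deltas=[[[-5.9,-33.8,-4.5],[0,0,0.15]],[[-5.9,-33.8,-4.5],[0,0,0.3]],[[-5.9,-33.8,-4.5],[0,0,0.45]],[[-5.9,-33.8,-4.5],[0,0,0.6]],[[-5.9,-33.8,-4.5],[0,0,0.75]],[[-5.9,-33.8,-4.5],[0,0,0.9]],[[-5.9,-33.8,-4.5],[0,0,1.05]],[[-5.9,-33.8,-4.5],[0,0,1.2]],[[-5.9,-33.8,-4.5],[0,0,1.3]],[[-5.9,-33.8,-4.5],[0,0,1.3]],[[-5.9,-33.8,-4.5],[0,0,1.3]]])

```text
time: 3.6
tool_pos: [0.588, -0.1771, 0.2444]
orientation: [0.604, 0.797, -0.0, -0.0]
ft_force: [0.5, 0.5, 0.2]
finger_gap: 0.0913
```

Run:
```python
from h import *
print(read_state()['joint_positions'].round(2))
p=shoot('wrist'); cv2.imwrite('pics/w2.png',p['image'])
for t,z in dict(driver=.006,stand_hole=.066,stand=0).items():
    for r in spot_point(strip(p),t)[:2]: print(t,np.round(r['uv']),round(r['confidence'],2),np.round(atz(p,r['uv'],z),4))
```

```text
[-0.39  0.43  1.3   0.    1.41 -0.66]
driver [318. 226.] 0.74 [ 0.5937 -0.2022  0.006 ]
stand_hole [317. 237.] 0.76 [ 0.5917 -0.1998  0.066 ]
stand [314. 196.] 0.86 [ 0.5801 -0.1705  0.    ]
```

View pics/w2.png

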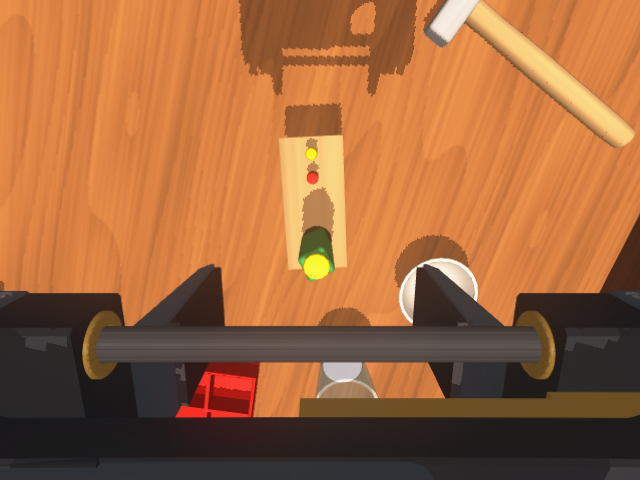

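Run:
```python
from h import *
p=shoot('wrist'); im=p['image']
c=cv2.resize(im[210:290,270:370],None,fx=7,fy=7,interpolation=cv2.INTER_CUBIC); cv2.imwrite('pics/w2c.png',c)
a=[atz(p,u,.066) for u in [(279,138),(289,270),(343,136),(347,266)]]
for i,j in [(0,1),(2,3),(0,2)]: d=a[i]-a[j]; print(np.degrees(np.arctan2(d[1],d[0])).round(1),np.linalg.norm(d).round(4))
print('cap',atz(p,(317,267),.149),'mid',np.mean(a,0))
```

```text
108.4 0.1309
108.3 0.1283
-162.8 0.0599
cap [ 0.59295933 -0.20321086  0.149     ] mid [ 0.58122092 -0.17019357  0.066     ]
```

View pics/w2c.png

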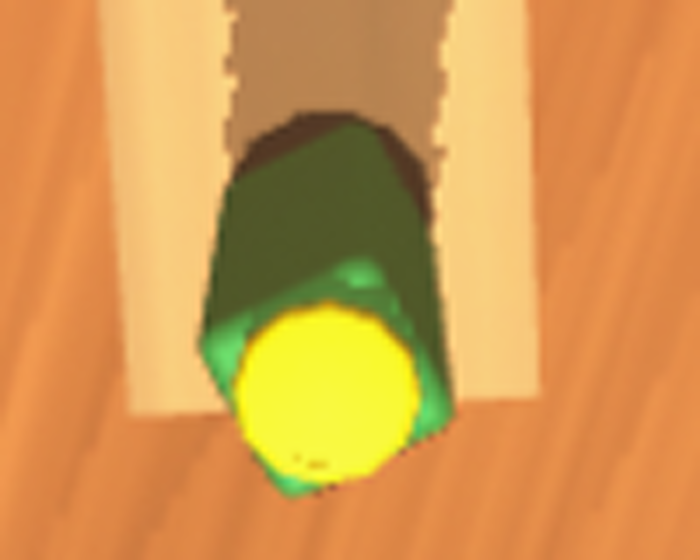

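Run:
```python
from h import *
p=shoot('wrist')
k=[atz(p,(270+x/7,210+y/7),.144) for x,y in [(203,347),(365,262),(453,418),(290,492)]]
for i,j in [(0,1),(3,2),(0,3),(1,2)]: d=k[j]-k[i]; print(np.degrees(np.arctan2(d[1],d[0])).round(1),np.linalg.norm(d).round(4))
c=np.mean(k,0);print(c)
s,T=pose();print(np.degrees(np.arctan2(T[1,1],T[0,1])))
print(atz(p,(316.9,265.4),.149), [proj(p,c)])
```

```text
44.1 0.0212
41.2 0.021
-45.4 0.0204
-46.0 0.0215
[ 0.59264444 -0.20284725  0.144     ]
15.457689579154687
[ 0.59250039 -0.20204122  0.149     ] [array([316.82286199, 264.3566472 ])]
```

Run:
```python
from h import *
print(delta([.5925,-.2022,.16],np.radians(43.5)),delta([.5925,-.2022,.092],np.radians(43.5)))
```

```text
([-2.51, -0.23, 8.44], [-0.0, -0.0, -0.489]) ([-2.51, -0.23, 15.24], [-0.0, -0.0, -0.489])
```

Emit:
jog_arm(deltas=[[[-2.5,-0.2,2.0],[0,0,-0.15]],[[-2.5,-0.2,4.0],[0,0,-0.3]],[[-2.5,-0.2,6.0],[0,0,-0.45]],[[-2.5,-0.2,7.5],[0,0,-0.49]],[[-2.5,-0.2,9.0],[0,0,-0.49]],[[-2.5,-0.2,11.0],[0,0,-0.49]],[[-2.5,-0.2,13.0],[0,0,-0.49]],[[-2.5,-0.2,14.5],[0,0,-0.49]],[[-2.5,-0.2,15.2],[0,0,-0.49]],[[-2.5,-0.2,15.2],[0,0,-0.49]]], jaw=90, newtons=30)

```text
time: 4.9
tool_pos: [0.5924, -0.2018, 0.0917]
orientation: [0.394, 0.919, 0.0, -0.001]
ft_force: [-0.4, -0.3, -0.2]
finger_gap: 0.0589
```

Emit:
jog_arm(deltas=[[[0,0,0],[0,0,0]],[[0,0,0],[0,0,0]],[[0,0,0],[0,0,0]],[[0,0,0],[0,0,0]],[[0,0,0],[0,0,0]],[[0,0,0],[0,0,0]],[[0,0,0],[0,0,0]]], jaw=255, newtons=40)

```text
time: 5.6
tool_pos: [0.5925, -0.2019, 0.092]
orientation: [0.394, 0.919, 0.0, -0.0]
ft_force: [-0.1, 0.9, 5.0]
finger_gap: 0.0238
```

Emit:
jog_arm(deltas=[[[0,0,-1],[0,0,0]],[[0,0,-3],[0,0,0]],[[0,0,-5],[0,0,0]],[[0,0,-7],[0,0,0]],[[0,0,-9],[0,0,0]],[[0,0,-10.8],[0,0,0]],[[0,0,-10.8],[0,0,0]]])

```text
time: 6.3
tool_pos: [0.5938, -0.2024, 0.2029]
orientation: [0.394, 0.919, -0.0, 0.002]
ft_force: [0.9, 0.1, -1.2]
finger_gap: 0.0237
```

Run:
```python
from h import *
p=shoot('wrist'); q=shoot('scene'); s,T=pose(); print(s['ft_force'],s['finger_gap'])
tip=T[:3,3]+np.array([0,0,-.086]);pp=proj(p,tip);qq=proj(q,tip);print(pp,qq)
def crop(P,c,r,f): x,y=int(c[0]),int(c[1]); x=min(max(x,r),640-r); y=min(max(y,r),480-r); return cv2.resize(P['image'][y-r:y+r,x-r:x+r],None,fx=f,fy=f,interpolation=cv2.INTER_CUBIC)
cv2.imwrite('pics/tip.png',np.hstack([crop(p,pp,50,4),crop(q,qq,50,4)]))
for P in (p,q):
  for r in spot_point(strip(P),'driver_tip')[:2]: print(r)
```

```text
[-1.44564362  0.08930309 -1.06956885] 0.023817078769615703
[319.18928159 235.8933521 ] [247.86064577 187.38981428]
{'uv': [246.4, 188.1], 'confidence': 0.75}
{'uv': [249.0, 189.5], 'confidence': 0.46}
```

View pics/tip.png

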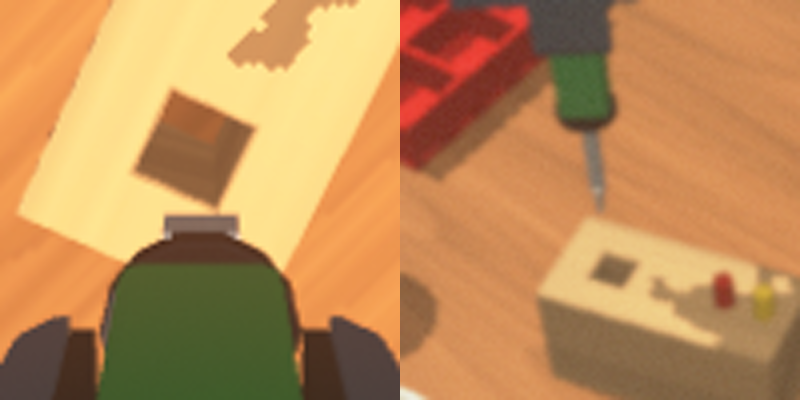

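Run:
```python
from h import *
p=shoot('wrist'); s,T=pose()
print('hole',atz(p,(317.75,222.25),.066))
z=T[2,3]-.086
e=atz(p,(269+50.5,185+54),z); print('tip near edge, tool frame mm',(T[:3,:3].T@(e-T[:3,3])*1000).round(1), z)
q=shoot('scene'); e=atz(q,(198+49.7,137+52.5),z); print('scene tip tool',(T[:3,:3].T@(e-T[:3,3])*1000).round(1))
# screw from wrist first view is (.5485,.1255)? recompute w/ scene/top
for n in ['scene','top']:
  P=shoot(n); print(n,[(r['confidence'],atz(P,r['uv'],.066).round(4)) for r in spot_point(strip(P),'stand_hole')[:1]],[(r['confidence'],atz(P,r['uv'],.046).round(4)) for r in spot_point(strip(P),'screw_top')[:1]])
  cv2.imwrite(f'pics/{n}1.png',P['image'])
```

```text
hole [ 0.58874843 -0.20095881  0.066     ]
tip near edge, tool frame mm [-0.2 -0.4 86. ] 0.11291369269241533
scene tip tool [-1.   5.2 86. ]
scene [(0.94, array([ 0.5877, -0.2005,  0.066 ]))] [(0.91, array([0.5434, 0.1329, 0.046 ]))]
top [(0.7, array([ 0.5859, -0.1987,  0.066 ]))] [(0.64, array([0.5525, 0.1349, 0.046 ]))]
```

Run:
```python
from h import *
print(delta([.546,.130,.185],np.radians(92)))
```

```text
([27.26, 19.5, 1.5], [0.0, -0.001, -0.845])
```

Emit:
jog_arm(deltas=[[[2,1.5,0],[0,0,-0.07]],[[5,3.6,0],[0,0,-0.15]],[[8.2,5.9,0],[0,0,-0.25]],[[11.4,8.1,0],[0,0,-0.35]],[[14.6,10.4,0],[0,0,-0.45]],[[17.8,12.7,0],[0,0,-0.55]],[[21,15,0],[0,0,-0.65]],[[24,17.2,0],[0,0,-0.74]],[[26.3,18.8,0],[0,0,-0.81]],[[27.3,19.5,0.6],[0,0,-0.845]],[[27.3,19.5,1.5],[0,0,-0.845]],[[27.3,19.5,1.5],[0,0,-0.845]]])

```text
time: 8.1
tool_pos: [0.5451, 0.1296, 0.1835]
orientation: [-0.017, 1.0, -0.0, -0.002]
ft_force: [0.1, 0.6, -0.3]
finger_gap: 0.0238
```

Run:
```python
from h import *
s,T=pose(); print(s['tool_pos'],s['joint_velocities'].round(3),s['ft_force'],s['torque'])
p=shoot('wrist'); pp=proj(p,T[:3,3]+[0,0,-.086]);print(pp)
x,y=284,186
c=cv2.resize(p['image'][y:y+100,x:x+100],None,fx=6,fy=6,interpolation=cv2.INTER_CUBIC)
cv2.imwrite('pics/s1.png',c)
```

```text
[0.54507078 0.12955619 0.18354522] [-0.017 -0.012 -0.02   0.002  0.027  0.001] [ 0.0678786   0.61888043 -0.28931574] [0.01190965 0.04201165 0.02695646]
[319.52519361 240.44571666]
```

View pics/s1.png

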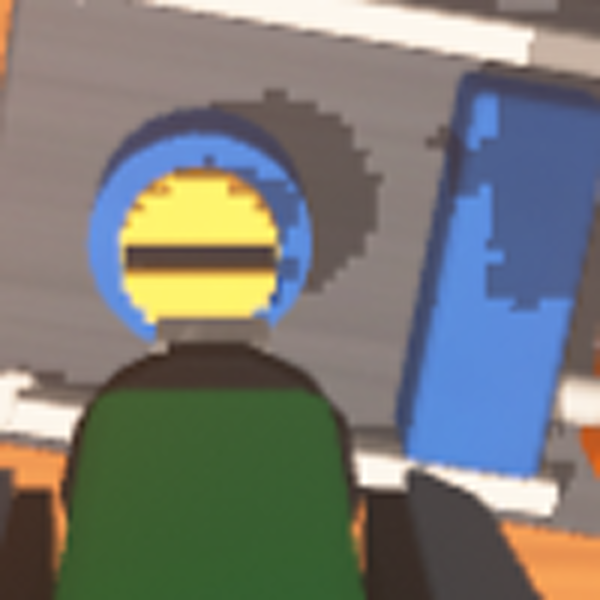

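Run:
```python
from h import *
s,T=pose(); p=shoot('wrist')
f=lambda uv,z:((T[:3,:3].T@(atz(p,uv,z)-T[:3,3]))*1000).round(1)
print('screw',f((317.2,229),.046),atz(p,(317.2,229),.046),'tip edge',f((319.5,239.3),T[2,3]-.086), T[2,3])
for n in ['scene','top']:
  P=shoot(n); print([(r['confidence'],r['uv'],atz(P,r['uv'],.046).round(4)) for r in spot_point(strip(P),'screw_top')[:1]],[(r['confidence'],r['uv'],atz(P,r['uv'],T[2,3]-.086).round(4)) for r in spot_point(strip(P),'driver_tip')[:1]])
```

```text
screw [ -3.9  -1.9 138.1] [0.54900536 0.12749139 0.046     ] tip edge [ 0.6 -0.  86. ] 0.18414300096710332
[(0.89, [396.0, 278.3], array([0.5415, 0.1298, 0.046 ]))] [(0.87, [397.1, 264.0], array([0.5486, 0.1285, 0.0981]))]
[] []
```

Emit:
jog_arm(deltas=[[[-0.1,-0.1,1],[0,0,0]],[[-0.3,-0.2,2],[0,0,0]],[[-0.3,-0.2,3],[0,0,0]],[[-0.3,-0.2,4],[0,0,0]],[[-0.3,-0.2,4.4],[0,0,0]],[[-0.3,-0.2,4.4],[0,0,0]],[[-0.3,-0.2,4.4],[0,0,0]]])

```text
time: 9.2
tool_pos: [0.5491, 0.1281, 0.1413]
orientation: [-0.017, 1.0, 0.0, -0.0]
ft_force: [-0.2, -0.2, -1.3]
finger_gap: 0.0236
```

Run:
```python
from h import *
s,T=pose(); print(s['tool_pos'],s['ft_force'],s['torque'])
p=shoot('wrist'); q=shoot('scene')
c=lambda P,x,y:cv2.resize(P['image'][y:y+60,x:x+60],None,fx=6.6,fy=6.6,interpolation=cv2.INTER_CUBIC)
cv2.imwrite('pics/s2.png',np.hstack([c(p,290,200),c(q,370,245)]))
print(proj(q,T[:3,3]+[0,0,-.086]),proj(p,T[:3,3]+[0,0,-.086]))
```

```text
[0.54908903 0.12810127 0.14131307] [-0.16802134 -0.17842268 -1.25909353] [ 0.02039388  0.04065251 -0.00771408]
[393.65691272 277.57760148] [319.45716511 240.15469899]
```

View pics/s2.png

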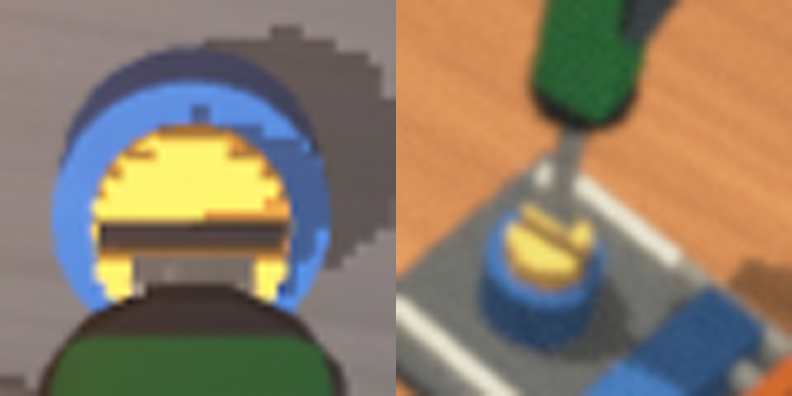

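Run:
```python
from h import *
s,T=pose(); p=shoot('wrist')
f=lambda uv,z:((T[:3,:3].T@(atz(p,uv,z)-T[:3,3]))*1000).round(1)
print(T[:3,3])
for y in (236.2,236.5): print('slot',f((319.2,y),.046),atz(p,(319.2,y),.046).round(4))
print('tip edge',f((319.2,238.9),T[2,3]-.086))
q=shoot('scene');c=cv2.resize(q['image'][262:302,375:415],None,fx=15,fy=15,interpolation=cv2.INTER_CUBIC); cv2.imwrite('pics/s3.png',c)
```

```text
[0.54925839 0.12811147 0.14163311]
slot [ 0.5 -0.2 95.6] [0.5487 0.1279 0.046 ]
slot [ 0.3 -0.2 95.6] [0.549  0.1279 0.046 ]
tip edge [ 0.9 -0.2 86. ]
```

View pics/s3.png

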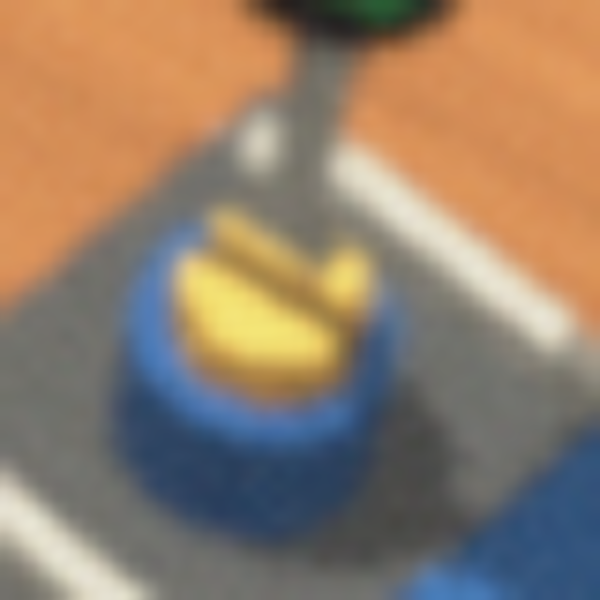

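Emit:
jog_arm(deltas=[[[0.05,0,0.3],[0,0,0]],[[0.05,0,0.6],[0,0,0]],[[0.05,0,0.8],[0,0,0]],[[0.05,0,0.9],[0,0,0]],[[0.05,0,1.0],[0,0,0]],[[0.05,0,1.0],[0,0,0]],[[0.05,0,1.0],[0,0,0]]])

```text
time: 10.1
tool_pos: [0.5487, 0.1281, 0.1317]
orientation: [-0.017, 1.0, 0.0, -0.0]
ft_force: [-0.9, -0.2, -2.0]
finger_gap: 0.0242
```

```bash
python3 -c "
from h import *
s,T=pose();print(s['tool_pos'],s['ft_force'],s['torque'])"
```

```text
[0.54871785 0.12806973 0.13165295] [-0.92628681 -0.16009422 -1.95427967] [ 0.06265775  0.04744581 -0.04826782]
```

Emit:
jog_arm(deltas=[[[0,0,0.05],[0,0,0]],[[0,0,0.1],[0,0,0]],[[0,0,0.1],[0,0,0]],[[0,0,0.1],[0,0,0]]])

```text
time: 10.5
tool_pos: [0.5488, 0.1281, 0.1306]
orientation: [-0.017, 1.0, 0.0, 0.0]
ft_force: [-0.4, -1.0, -0.9]
finger_gap: 0.0235
```

Emit:
jog_arm(deltas=[[[0,0,0.05],[0,0,0]],[[0,0,0.05],[0,0,0]],[[0,0,0.05],[0,0,0]]])

```text
time: 10.8
tool_pos: [0.5487, 0.1281, 0.1301]
orientation: [-0.017, 1.0, 0.0, -0.0]
ft_force: [-0.2, 0.6, -1.7]
finger_gap: 0.0238
```

Emit:
jog_arm(deltas=[[[0,0,0.05],[0,0,0]],[[0,0,0.1],[0,0,0]],[[0,0,0.1],[0,0,0]],[[0,0,0.1],[0,0,0]]])

```text
time: 11.2
tool_pos: [0.5487, 0.1281, 0.1291]
orientation: [-0.017, 1.0, 0.0, -0.0]
ft_force: [0.0, 0.5, -0.4]
finger_gap: 0.0235
```

Emit:
jog_arm(deltas=[[[0,0,0.05],[0,0,0]],[[0,0,0.1],[0,0,0]],[[0,0,0.1],[0,0,0]],[[0,0,0.1],[0,0,0]]])

```text
time: 11.6
tool_pos: [0.5487, 0.1281, 0.1281]
orientation: [-0.017, 1.0, 0.0, -0.0]
ft_force: [-0.2, 0.3, -1.7]
finger_gap: 0.0237
```

Emit:
jog_arm(deltas=[[[0,0,0.05],[0,0,0]],[[0,0,0.1],[0,0,0]],[[0,0,0.1],[0,0,0]],[[0,0,0.1],[0,0,0]]])

```text
time: 12.0
tool_pos: [0.5487, 0.1281, 0.1271]
orientation: [-0.017, 1.0, 0.0, -0.0]
ft_force: [-0.4, 1.2, -1.1]
finger_gap: 0.0237
```

Emit:
jog_arm(deltas=[[[0,0,0.05],[0,0,0]],[[0,0,0.1],[0,0,0]],[[0,0,0.1],[0,0,0]],[[0,0,0.1],[0,0,0]]])

```text
time: 12.4
tool_pos: [0.5487, 0.1281, 0.1261]
orientation: [-0.017, 1.0, 0.0, -0.0]
ft_force: [0.2, -0.3, -2.0]
finger_gap: 0.0239
```

Emit:
jog_arm(deltas=[[[0,0,0.03],[0,0,0]],[[0,0,0.05],[0,0,0]],[[0,0,0.05],[0,0,0]],[[0,0,0.05],[0,0,0]]])

```text
time: 12.8
tool_pos: [0.5487, 0.1281, 0.1256]
orientation: [-0.017, 1.0, 0.0, -0.0]
ft_force: [-0.3, 0.3, 0.2]
finger_gap: 0.0239
```

Emit:
jog_arm(deltas=[[[0,0,0.03],[0,0,0]],[[0,0,0.05],[0,0,0]],[[0,0,0.05],[0,0,0]],[[0,0,0.05],[0,0,0]]])

```text
time: 13.2
tool_pos: [0.5488, 0.1281, 0.1252]
orientation: [-0.017, 1.0, 0.0, -0.0]
ft_force: [-0.9, 1.0, 1.3]
finger_gap: 0.0241
```

Emit:
jog_arm(deltas=[[[0,0,0.02],[0,0,0.04]],[[0,0,0.02],[0,0,0.08]],[[0,0,0.02],[0,0,0.12]],[[0,0,0.02],[0,0,0.16]],[[0,0,0.02],[0,0,0.2]],[[0,0,0.02],[0,0,0.25]],[[0,0,0.02],[0,0,0.3]],[[0,0,0.02],[0,0,0.35]],[[0,0,0.02],[0,0,0.4]],[[0,0,0.02],[0,0,0.45]],[[0,0,0.02],[0,0,0.5]],[[0,0,0.02],[0,0,0.5]]])

```text
time: 14.4
tool_pos: [0.5487, 0.1282, 0.125]
orientation: [0.232, 0.973, 0.0, -0.0]
ft_force: [-0.8, 0.3, 2.8]
finger_gap: 0.0239
```

```bash
cat >> h.py <<'E'
# clamp frame from contact position of screw and plate edge direction
CY=np.array([.129,.9916,0]);CX=np.array([.9916,-.129,0]);C0=np.array([.5488,.1281,0])+.05*CY
def cl(X): d=X-C0; return np.array([d@CX,d@CY,X[2]])*1000
def w(c): return C0+CX*c[0]/1000+CY*c[1]/1000+np.array([0,0,c[2]/1000])
def rect(P,z=40,s=8):
    """rectified view of plane z (mm) in clamp frame, x -40..40 (rows), y -30..80 (cols)"""
    src=np.float32([proj(P,w(c)) for c in [(-40,-30,z),(-40,80,z),(40,80,z),(40,-30,z)]])
    H=cv2.getPerspectiveTransform(src,np.float32([[0,0],[110*s,0],[110*s,80*s],[0,80*s]]))
    return cv2.warpPerspective(P['image'],H,(110*s,80*s),flags=cv2.INTER_CUBIC)
def state():
    s,T=pose(); print('t',s['time'],'p',s['tool_pos'].round(4),'yaw',np.degrees(np.arctan2(T[1,1],T[0,1])).round(1),'j6',s['joint_positions'][5].round(2),'F',s['ft_force'].round(1),'M',s['torque'].round(3))
def track(names=('scene',)):
    for n in names:
        p=shoot(n)
        for t,z in (('carriage_top',.04),('pad',.03),('blank',.012)):
            print(n,t,[(round(r['confidence'],2),np.round(r['uv'],1),cl(atz(p,r['uv'],z)).round(1)) for r in spot_point(strip(p),t)[:2]])
    return p
E
python3 - <<'E'
from h import *
state(); p=track()
cv2.imwrite('pics/sc_a.png',p['image']); w_=shoot('wrist'); cv2.imwrite('pics/w_a.png',w_['image'])
a=cv2.imread('pics/scene0.png'); P=dict(p); P['image']=a
import numpy as np
r0=rect(P,40,5)[:, :]; r1=rect(p,40,5)
cv2.imwrite('pics/cmp.png',np.vstack([r0,r1])[:, :])
E
```

```text
t 14.4 p [0.5487 0.1282 0.125 ] yaw 63.2 j6 -0.98 F [-0.8  0.3  2.8] M [0.359 0.259 0.05 ]
scene carriage_top [(0.72, array([418.9, 300.6]), array([-4.6, 10.3, 40. ]))]
scene pad [(0.71, array([409.4, 305.9]), array([11.2,  2.9, 30. ])), (0.54, array([403.2, 417.1]), array([176.2, 130.1,  30. ]))]
scene blank [(0.92, array([496.7, 353.9]), array([-37.2, 168.1,  12. ])), (0.72, array([429.6, 321.8]), array([-0.5, 45.5, 12. ]))]
```

```bash
cat >> h.py <<'E'
def prof(P,z=40,s=5,x0=-12,x1=12):
    r=cv2.cvtColor(rect(P,z,s),cv2.COLOR_BGR2HSV)[(40+x0)*s:(40+x1)*s].astype(int)
    h,S,V=r[...,0],r[...,1],r[...,2]
    b=((h>100)&(h<125)&(S>90)).mean(0); o=((h<17)&(h>3)&(S>190)&(V>150)).mean(0); y=((h>=20)&(h<35)&(S>90)&(V>120)).mean(0)
    def runs(m):
        k=np.flatnonzero(np.diff(np.r_[0,(m>.5).astype(int),0])); return [((a/s-30).round(1),(c/s-30).round(1)) for a,c in zip(k[::2],k[1::2]) if c-a>6]
    return 'blue',runs(b),'orange',runs(o),'yellow',runs(y)
E
python3 - <<'E'
from h import *
state()
p=shoot('scene'); P=dict(p); P['image']=cv2.imread('pics/scene0.png')
print('before',prof(P)); print('now',prof(p))
q=shoot('wrist'); print('wrist now',prof(q)); 
t=shoot('top'); T0=dict(t);T0['image']=cv2.imread('pics/top0.png'); print('top',prof(T0),prof(t))
s,T=pose();q['image']=cv2.imread('pics/w1.png'); 
T=np.eye(4);T[:3,:3]=R.from_quat([.003,1,0,0]).as_matrix();T[:3,3]=[.53118,.158,.19926];q['c2w']=T@q['T_tool_cam'];print('w1',prof(q))
r=[(429,174),(0,0)]
for nm,uv,z in [('carr f-top-left',(235+433/3.8,165+190/3.8),.04),('carr mid',(345.3,243.4),.04),('fixed front top',(235+683/3.8,165+215/3.8),.048),('screw',(284.8,240.3),.046),('corner',(258.7,184),.012),('corner2',(250.8,269),.012)]: print(nm,cl(atz(q,uv,z)).round(1))
E
```

```text
t 14.65 p [0.5488 0.1282 0.125 ] yaw 63.3 j6 -0.98 F [-1.1  1.5  2.6] M [0.549 0.23  0.015]
before ('blue', [(np.float64(-11.0), np.float64(15.2)), (np.float64(65.4), np.float64(80.0))], 'orange', [(np.float64(22.2), np.float64(29.4))], 'yellow', [(np.float64(32.4), np.float64(63.4))])
now ('blue', [(np.float64(-9.4), np.float64(16.2)), (np.float64(65.6), np.float64(80.0))], 'orange', [(np.float64(23.8), np.float64(30.6))], 'yellow', [(np.float64(39.2), np.float64(42.8))])
wrist now ('blue', [(np.float64(-13.0), np.float64(8.4)), (np.float64(67.2), np.float64(80.0))], 'orange', [(np.float64(15.2), np.float64(18.0))], 'yellow', [(np.float64(18.4), np.float64(24.4)), (np.float64(28.6), np.float64(45.2)), (np.float64(55.2), np.float64(60.4))])
top ('blue', [(np.float64(-14.2), np.float64(10.8)), (np.float64(66.8), np.float64(80.0))], 'orange', [(np.float64(19.8), np.float64(25.6))], 'yellow', [(np.float64(31.0), np.float64(64.2))]) ('blue', [], 'orange', [], 'yellow', [])
w1 ('blue', [(np.float64(-14.6), np.float64(6.8)), (np.float64(66.0), np.float64(79.6))], 'orange', [(np.float64(14.4), np.float64(17.0))], 'yellow', [(np.float64(28.6), np.float64(61.2))])
carr f-top-left [-28.7   4.2  40. ]
carr mid [-0.9  4.7 40. ]
fixed front top [-31.5  64.2  48. ]
screw [  1.5 -52.6  46. ]
corner [-43.2 -85.9  12. ]
corner2 [ 46.4 -86.8  12. ]
```

Emit:
jog_arm(deltas=[[[0,0,0.01],[0,0,0.05]],[[0,0,0.01],[0,0,0.1]],[[0,0,0.01],[0,0,0.15]],[[0,0,0.01],[0,0,0.2]],[[0,0,0.01],[0,0,0.26]],[[0,0,0.01],[0,0,0.32]],[[0,0,0.01],[0,0,0.38]],[[0,0,0.01],[0,0,0.44]],[[0,0,0.01],[0,0,0.5]],[[0,0,0.01],[0,0,0.55]],[[0,0,0.01],[0,0,0.6]],[[0,0,0.01],[0,0,0.6]]])

```text
time: 16.0
tool_pos: [0.5489, 0.1283, 0.1249]
orientation: [0.508, 0.861, 0.0, -0.0]
ft_force: [0.2, 3.5, 2.8]
finger_gap: 0.0237
```

Run:
```python
from h import *
state()
p=shoot('scene'); print(prof(p)); print(prof(p,x0=5,x1=25))
P=dict(p); P['image']=cv2.imread('pics/scene0.png'); print('before',prof(P,x0=5,x1=25))
state()
```

```text
t 16.0 p [0.5489 0.1283 0.1249] yaw 28.9 j6 -0.38 F [0.2 3.5 2.8] M [0.654 0.185 0.047]
('blue', [(np.float64(-6.8), np.float64(19.4)), (np.float64(65.0), np.float64(80.0))], 'orange', [(np.float64(26.4), np.float64(31.8))], 'yellow', [])
('blue', [(np.float64(-30.0), np.float64(-25.4)), (np.float64(-6.8), np.float64(19.4)), (np.float64(66.0), np.float64(80.0))], 'orange', [(np.float64(27.8), np.float64(31.4))], 'yellow', [(np.float64(56.2), np.float64(64.2))])
before ('blue', [(np.float64(-30.0), np.float64(-25.6)), (np.float64(-11.0), np.float64(15.4)), (np.float64(65.6), np.float64(80.0))], 'orange', [(np.float64(21.8), np.float64(29.6))], 'yellow', [(np.float64(32.6), np.float64(63.6))])
t 16.05 p [0.5489 0.1282 0.125 ] yaw 29.0 j6 -0.38 F [-0.5  2.   2.5] M [0.727 0.227 0.041]
```

Emit:
jog_arm(deltas=[[[0.02,0.01,0.01],[0,0,0.05]],[[0.04,0.02,0.01],[0,0,0.1]],[[0.04,0.02,0.01],[0,0,0.15]],[[0.04,0.02,0.01],[0,0,0.2]],[[0.04,0.02,0.01],[0,0,0.26]],[[0.04,0.02,0.01],[0,0,0.32]],[[0.04,0.02,0.01],[0,0,0.38]],[[0.04,0.02,0.01],[0,0,0.44]],[[0.04,0.02,0.01],[0,0,0.5]],[[0.04,0.02,0.01],[0,0,0.55]],[[0.04,0.02,0.01],[0,0,0.6]],[[0.04,0.02,0.01],[0,0,0.6]]])

```text
time: 17.25
tool_pos: [0.549, 0.1286, 0.1249]
orientation: [0.739, 0.673, 0.0, -0.0]
ft_force: [0.8, 0.4, 3.2]
finger_gap: 0.0238
```

Run:
```python
from h import *
state()
p=shoot('scene'); print(prof(p)); print(prof(p,x0=5,x1=25))
state()
```

```text
t 17.25 p [0.549  0.1286 0.1249] yaw -5.3 j6 0.22 F [0.8 0.4 3.2] M [0.209 0.1   0.002]
('blue', [(np.float64(-3.4), np.float64(22.0)), (np.float64(65.6), np.float64(80.0))], 'orange', [(np.float64(27.6), np.float64(32.4))], 'yellow', [])
('blue', [(np.float64(-30.0), np.float64(-25.4)), (np.float64(-3.8), np.float64(22.2)), (np.float64(66.0), np.float64(80.0))], 'orange', [], 'yellow', [(np.float64(34.4), np.float64(36.2)), (np.float64(46.2), np.float64(64.0))])
t 17.3 p [0.549  0.1286 0.1249] yaw -5.2 j6 0.21 F [-1.   0.1  2.7] M [0.128 0.072 0.036]
```

Run:
```python
from h import *
p=shoot('scene'); q=shoot('wrist'); cv2.imwrite('pics/w5.png',q['image'])
a=cv2.resize(p['image'][265:355,365:465],None,fx=4,fy=4,interpolation=cv2.INTER_CUBIC)
b=cv2.resize(q['image'][0:270,160:460],(400,360))
cv2.imwrite('pics/mix.png',np.hstack([a,b]))
```

```text
(no output)
```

View pics/mix.png

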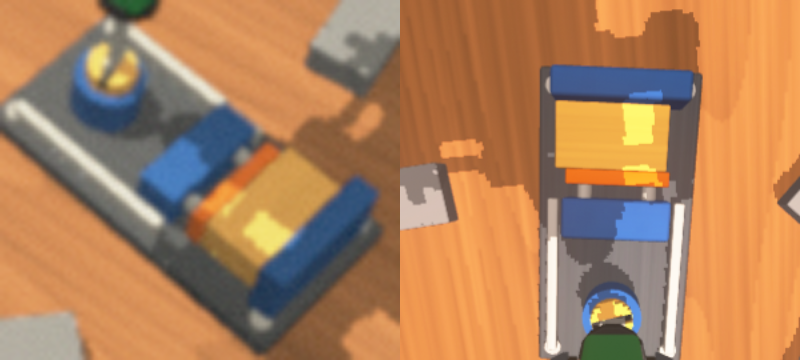

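Run:
```python
from h import *
state()
q=shoot('wrist'); 
for z in (30,40): print(z,prof(q,z,8,-20,-5),prof(q,z,8,5,20))
s,T=pose(); print('cam clamp',cl(q['c2w'][:3,3]).round(1))
for n in ('carriage_top','pad','blank','clamp','screw_top'):
    print(n,[(round(r['confidence'],2),np.round(r['uv'],1),cl(atz(q,r['uv'],dict(carriage_top=.04,pad=.03,blank=.012,clamp=0,screw_top=.046)[n])).round(1)) for r in spot_point(strip(q),n)[:2]])
```

```text
t 17.4 p [0.549  0.1286 0.1249] yaw -5.3 j6 0.22 F [0.7 0.1 3.4] M [ 0.2   -0.025  0.048]
30 ('blue', [(np.float64(-6.2), np.float64(15.0)), (np.float64(67.2), np.float64(80.0))], 'orange', [(np.float64(23.0), np.float64(31.0))], 'yellow', []) ('blue', [(np.float64(-6.8), np.float64(15.0)), (np.float64(65.1), np.float64(80.0))], 'orange', [(np.float64(23.0), np.float64(24.1))], 'yellow', [(np.float64(24.6), np.float64(29.5)), (np.float64(30.9), np.float64(33.8)), (np.float64(44.4), np.float64(64.2))])
40 ('blue', [(np.float64(-5.2), np.float64(15.4)), (np.float64(65.8), np.float64(79.0))], 'orange', [(np.float64(23.0), np.float64(30.8))], 'yellow', []) ('blue', [(np.float64(-5.6), np.float64(15.2)), (np.float64(63.8), np.float64(79.0))], 'orange', [(np.float64(23.0), np.float64(24.0))], 'yellow', [(np.float64(24.5), np.float64(29.4)), (np.float64(30.6), np.float64(33.4)), (np.float64(43.8), np.float64(62.8))])
cam clamp [ -3.7  24.1 320.5]
carriage_top [(0.79, array([321.8, 151.8]), array([-0.5, 13.8, 40. ]))]
pad []
blank [(0.85, array([481.6, 158.9]), array([124.9,  11.9,  12. ])), (0.82, array([317.3, 103.6]), array([-5., 48., 12.]))]
clamp [(0.9, array([321.6, 167.2]), array([0.2, 0. , 0. ]))]
screw_top [(0.89, array([317.4, 242.3]), array([ -1.3, -51.2,  46. ])), (0.48, array([319. , 149.2]), array([-2.6, 15.6, 46. ]))]
```

Emit:
jog_arm(deltas=[[[0,0,0.01],[0,0,0.05]],[[0,0,0.01],[0,0,0.1]],[[0,0,0.01],[0,0,0.15]],[[0,0,0.01],[0,0,0.2]],[[0,0,0.01],[0,0,0.25]],[[0,0,0.01],[0,0,0.3]],[[0,0,0.01],[0,0,0.35]],[[0,0,0.01],[0,0,0.4]],[[0,0,0.01],[0,0,0.4]],[[0,0,0.01],[0,0,0.4]]])

```text
time: 18.7
tool_pos: [0.5491, 0.1287, 0.1248]
orientation: [0.858, 0.514, 0.001, -0.0]
ft_force: [0.8, 0.7, 2.3]
finger_gap: 0.0238
```

```bash
cat > m.py <<'E'
from h import *
state()
q=shoot('wrist'); 
for a,b in ((-20,-10),(-10,0),(0,10),(10,20)): print(prof(q,40,8,a,b)[:4])
print([(round(r['confidence'],2),cl(atz(q,r['uv'],.04)).round(1)) for r in spot_point(strip(q),'carriage_top')[:2]])
p=shoot('scene'); print('scene',prof(p)[:4])
E
python3 m.py
```

```text
t 18.7 p [0.5491 0.1287 0.1248] yaw -28.2 j6 0.62 F [0.8 0.7 2.3] M [ 0.014 -0.181  0.05 ]
('blue', [(np.float64(-3.4), np.float64(16.9)), (np.float64(66.2), np.float64(79.1))], 'orange', [(np.float64(23.0), np.float64(30.6))])
('blue', [(np.float64(-3.5), np.float64(17.0)), (np.float64(66.2), np.float64(79.1))], 'orange', [(np.float64(22.8), np.float64(30.6))])
('blue', [(np.float64(-3.5), np.float64(17.0)), (np.float64(66.2), np.float64(79.2))], 'orange', [(np.float64(29.6), np.float64(30.5))])
('blue', [(np.float64(-3.4), np.float64(17.0)), (np.float64(65.2), np.float64(79.1))], 'orange', [(np.float64(23.0), np.float64(30.6))])
[(0.86, array([-2.4, 17.6, 40. ]))]
scene ('blue', [(np.float64(-1.6), np.float64(22.6)), (np.float64(65.6), np.float64(80.0))], 'orange', [(np.float64(27.8), np.float64(32.4))])
```

Emit:
jog_arm(deltas=[[[0,0,0.01],[0,0,0.05]],[[0,0,0.01],[0,0,0.1]],[[0,0,0.01],[0,0,0.15]],[[0,0,0.01],[0,0,0.17]],[[0,0,0.01],[0,0,0.17]]])

```text
time: 19.35
tool_pos: [0.5492, 0.1286, 0.1248]
orientation: [0.898, 0.439, 0.001, -0.0]
ft_force: [0.7, 0.8, 3.4]
finger_gap: 0.0237
```

```bash
python3 m.py
```

```text
t 19.35 p [0.5492 0.1286 0.1248] yaw -37.9 j6 0.79 F [0.7 0.8 3.4] M [-0.011 -0.208  0.051]
('blue', [(np.float64(-2.8), np.float64(17.5)), (np.float64(66.5), np.float64(79.1))], 'orange', [(np.float64(22.8), np.float64(30.5))])
('blue', [(np.float64(-2.8), np.float64(17.6)), (np.float64(66.5), np.float64(79.2))], 'orange', [(np.float64(22.5), np.float64(30.4))])
('blue', [(np.float64(-2.9), np.float64(17.6)), (np.float64(65.8), np.float64(79.2))], 'orange', [(np.float64(22.4), np.float64(25.1)), (np.float64(26.6), np.float64(27.5)), (np.float64(29.1), np.float64(30.4))])
('blue', [(np.float64(-2.9), np.float64(17.5)), (np.float64(65.4), np.float64(79.2))], 'orange', [(np.float64(22.5), np.float64(30.4))])
[(0.83, array([-0.6, 18.5, 40. ])), (0.41, array([ 4.7,  0.9, 40. ]))]
scene ('blue', [(np.float64(-0.8), np.float64(22.8)), (np.float64(65.2), np.float64(80.0))], 'orange', [(np.float64(28.0), np.float64(32.2))])
```

Emit:
jog_arm(deltas=[[[0,0,0],[0,0,-0.05]],[[0,0,-0.05],[0,0,-0.1]],[[0,0,-0.3],[0,0,-0.1]],[[0,0,-0.8],[0,0,-0.1]],[[0,0,-1.5],[0,0,-0.1]],[[0,0,-3],[0,0,-0.1]],[[0,0,-5],[0,0,-0.1]],[[0,0,-7],[0,0,-0.1]],[[0,0,-8],[0,0,-0.1]],[[0,0,-8],[0,0,-0.1]]])

```text
time: 20.5
tool_pos: [0.5498, 0.1286, 0.2061]
orientation: [0.875, 0.483, 0.002, 0.0]
ft_force: [-0.6, -0.1, -2.1]
finger_gap: 0.0237
```

```bash
python3 m.py
python3 - <<'E'
from h import *
print(delta([.5925,-.2020,.205],2*np.arctan2(.919,.394)-np.pi/2)); print(np.degrees(2*np.arctan2(.919,.394)-np.pi/2))
E
```

```text
t 20.5 p [0.5498 0.1286 0.2061] yaw -32.2 j6 0.68 F [-0.6 -0.1 -2.1] M [-0.13   0.061  0.001]
('blue', [(np.float64(-2.4), np.float64(17.6)), (np.float64(66.1), np.float64(78.9))], 'orange', [(np.float64(23.2), np.float64(30.8))])
('blue', [(np.float64(-3.0), np.float64(17.9)), (np.float64(65.0), np.float64(78.9))], 'orange', [(np.float64(27.5), np.float64(30.6))])
('blue', [(np.float64(-3.1), np.float64(17.8)), (np.float64(66.1), np.float64(78.9))], 'orange', [(np.float64(22.9), np.float64(30.6))])
('blue', [(np.float64(-3.1), np.float64(17.6)), (np.float64(66.1), np.float64(78.8))], 'orange', [(np.float64(23.1), np.float64(30.6))])
[(0.63, array([-3.5, 19.3, 40. ]))]
scene ('blue', [(np.float64(-1.0), np.float64(22.8)), (np.float64(65.6), np.float64(80.0))], 'orange', [(np.float64(28.0), np.float64(32.4))])
([-25.63, 21.32, -0.14], [-0.001, -0.001, -1.322])
43.58777083634545
```

Emit:
jog_arm(deltas=[[[-1.5,1.3,0],[0,0,-0.08]],[[-4,3.3,0],[0,0,-0.2]],[[-7,5.8,0],[0,0,-0.33]],[[-10,8.3,0],[0,0,-0.47]],[[-13,10.8,0],[0,0,-0.61]],[[-16,13.3,0],[0,0,-0.75]],[[-19,15.8,0],[0,0,-0.89]],[[-21.8,18.1,0],[0,0,-1.03]],[[-23.8,19.8,0],[0,0,-1.16]],[[-25,20.8,0],[0,0,-1.26]],[[-25.6,21.3,0],[0,0,-1.32]],[[-25.6,21.3,0],[0,0,-1.32]]])

```text
time: 21.85
tool_pos: [0.5921, -0.2025, 0.2023]
orientation: [0.395, 0.919, 0.0, -0.001]
ft_force: [0.4, -0.0, -1.5]
finger_gap: 0.0238
```

Run:
```python
from h import *
state(); print(delta([.5925,-.2020,.16],np.radians(43.6)))
p=shoot('wrist'); x,y=267,175
cv2.imwrite('pics/ret.png',cv2.resize(p['image'][y:y+100,x:x+100],None,fx=5,fy=5,interpolation=cv2.INTER_CUBIC))
```

```text
t 21.85 p [ 0.5921 -0.2025  0.2023] yaw 43.4 j6 -1.18 F [ 0.4 -0.  -1.5] M [-0.031  0.027 -0.011]
([-0.0, 0.07, 4.23], [-0.001, -0.002, -0.003])
```

View pics/ret.png

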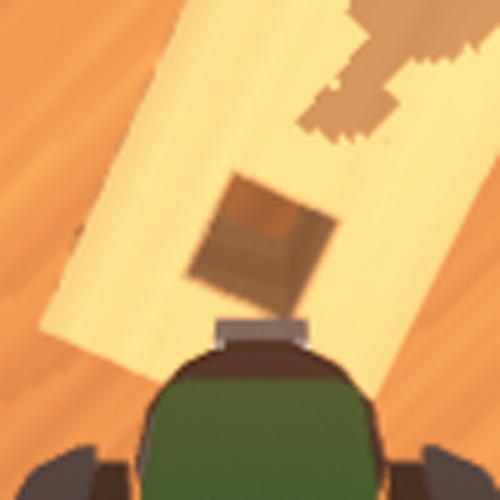

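Emit:
jog_arm(deltas=[[[0.1,0,1],[0,0,0]],[[0.15,0,2.5],[0,0,0]],[[0.15,0,4],[0,0,0]],[[0.15,0,4.5],[0,0,0]],[[0.15,0,5],[0,0,0]],[[0.15,0,5.5],[0,0,0]],[[0.15,0,6],[0,0,0]],[[0.15,0,6],[0,0,0]]])

```text
time: 22.7
tool_pos: [0.5907, -0.2004, 0.142]
orientation: [0.396, 0.918, 0.0, -0.002]
ft_force: [0.5, 0.3, -2.0]
finger_gap: 0.024
```

No contact, and the tip is 10 mm inside the hole, so I'll continue down.

Emit:
jog_arm(deltas=[[[0,0,0.8],[0,0,0]],[[0,0,1.6],[0,0,0]],[[0,0,2.4],[0,0,0]],[[0,0,3.2],[0,0,0]],[[0,0,4],[0,0,0]],[[0,0,4.5],[0,0,0]],[[0,0,4.8],[0,0,0]],[[0,0,4.9],[0,0,0]],[[0,0,4.9],[0,0,0]]])

```text
time: 23.6
tool_pos: [0.5906, -0.2003, 0.0931]
orientation: [0.396, 0.918, 0.0, -0.001]
ft_force: [1.0, 0.9, -1.5]
finger_gap: 0.0238
```

Emit:
jog_arm(deltas=[[[0,0,0.04],[0,0,0]],[[0,0,0.08],[0,0,0]],[[0,0,0.08],[0,0,0]]])

```text
time: 23.9
tool_pos: [0.5907, -0.2003, 0.0924]
orientation: [0.396, 0.918, 0.0, -0.001]
ft_force: [0.3, -0.4, -1.2]
finger_gap: 0.0237
```

Emit:
jog_arm(deltas=[[[0,0,0.04],[0,0,0]],[[0,0,0.06],[0,0,0]],[[0,0,0.06],[0,0,0]]])

```text
time: 24.2
tool_pos: [0.5908, -0.2004, 0.092]
orientation: [0.396, 0.918, 0.0, -0.001]
ft_force: [-0.5, -0.0, 1.1]
finger_gap: 0.0238
```

Emit:
jog_arm(deltas=[[[0,0,0],[0,0,0]],[[0,0,0],[0,0,0]],[[0,0,0],[0,0,0]],[[0,0,0],[0,0,0]],[[0,0,0],[0,0,0]]], jaw=90)

```text
time: 24.7
tool_pos: [0.5908, -0.2004, 0.092]
orientation: [0.396, 0.918, 0.0, -0.001]
ft_force: [0.2, 0.3, 0.5]
finger_gap: 0.0582
```

Emit:
jog_arm(deltas=[[[0,0,-0.5],[0,0,0]],[[0,0,-2],[0,0,0]],[[0,0,-4],[0,0,0]],[[0,0,-6],[0,0,0]],[[0,0,-8],[0,0,0]],[[0,0,-11],[0,0,0]],[[2,0,-14],[0,0,0]],[[3,0,-15],[0,0,0]],[[3,0,-15],[0,0,0]],[[3,0,-15],[0,0,0]]])

```text
time: 25.7
tool_pos: [0.5704, -0.1788, 0.2414]
orientation: [0.396, 0.918, 0.0, -0.001]
ft_force: [-0.5, -0.7, -0.8]
finger_gap: 0.0589
```

Run:
```python
from h import *
state()
p=shoot('wrist'); im=cv2.cvtColor(p['image'],cv2.COLOR_BGR2HSV).astype(int)
def comp(m,z,n):
    k,l,st,c=cv2.connectedComponentsWithStats(m.astype(np.uint8)); i=1+np.argsort(-st[1:,4])[:3]
    for j in i: print(n,st[j].tolist(),c[j].round(1),atz(p,c[j],z).round(4))
comp((im[...,0]>25)&(im[...,0]<34)&(im[...,1]>180)&(im[...,2]>180),.149,'cap')
for t,z in dict(driver=.006,stand_hole=.066).items():
    print(t,[(round(r['confidence'],2),np.round(r['uv']),atz(p,r['uv'],z).round(4)) for r in spot_point(strip(p),t)[:2]])
q=shoot('scene'); print(prof(q)); cv2.imwrite('pics/end.png',q['image'])
t=shoot('top'); T0=dict(t);T0['image']=cv2.imread('pics/top0.png'); print('top0',prof(T0)); print('top ',prof(t))
# change mask vs start
d=cv2.absdiff(cv2.imread('pics/scene0.png'),q['image']).max(2); m=cv2.morphologyEx((d>60).astype(np.uint8),cv2.MORPH_OPEN,np.ones((3,3)))
k,l,st,c=cv2.connectedComponentsWithStats(m); print([(s.tolist()) for s in st[1:]])
z=lambda P:np.array([r['uv'] for r in recognise(strip(P),'driver')[:1]]); print('driver scene',z(q))
```

```text
t 25.7 p [ 0.5704 -0.1788  0.2414] yaw 43.3 j6 -1.16 F [-0.5 -0.7 -0.8] M [-0.022  0.01  -0.052]
cap [305, 262, 28, 25, 506] [318.5 273.6] [ 0.59   -0.2014  0.149 ]
cap [353, 165, 11, 12, 97] [357.9 170.5] [ 0.5559 -0.1229  0.149 ]
driver [(0.67, array([319., 232.]), array([ 0.5915, -0.2013,  0.006 ]))]
stand_hole [(0.75, array([318., 245.]), array([ 0.5898, -0.2011,  0.066 ]))]
('blue', [(np.float64(-0.8), np.float64(22.6)), (np.float64(65.4), np.float64(80.0))], 'orange', [(np.float64(29.0), np.float64(30.6))], 'yellow', [(np.float64(33.6), np.float64(63.4))])
top0 ('blue', [(np.float64(-14.2), np.float64(10.8)), (np.float64(66.8), np.float64(80.0))], 'orange', [(np.float64(19.8), np.float64(25.6))], 'yellow', [(np.float64(31.0), np.float64(64.2))])
top  ('blue', [(np.float64(-4.6), np.float64(20.2)), (np.float64(67.6), np.float64(80.0))], 'orange', [(np.float64(25.4), np.float64(31.6))], 'yellow', [(np.float64(33.0), np.float64(65.0))])
[[208, 0, 63, 14, 656], [437, 0, 41, 82, 2137], [541, 0, 32, 35, 726], [572, 0, 13, 20, 130], [584, 0, 41, 20, 414], [466, 5, 29, 32, 305], [499, 18, 40, 58, 1332], [241, 25, 8, 3, 24], [265, 40, 8, 6, 44], [232, 43, 43, 59, 1649], [600, 48, 19, 13, 137], [541, 65, 38, 10, 183], [559, 68, 61, 65, 1980], [223, 92, 52, 47, 1369], [514, 94, 38, 22, 474], [524, 119, 19, 13, 113], [559, 124, 81, 48, 1832], [473, 150, 24, 12, 144], [491, 164, 19, 11, 139], [428, 167, 212, 149, 12621], [461, 221, 12, 7, 51], [323, 225, 130, 93, 4307], [349, 225, 12, 7, 58], [473, 233, 4, 3, 12], [393, 276, 6, 5, 24], [388, 281, 5, 4, 20], [469, 281, 4, 4, 15], [399, 290, 21, 18, 145]]
driver scene [[252.4 192.3]]
```

```bash
python3 -c "
from workcell import *
print(close_job())"
```

```text
the job is handed in; nothing more can be done
None
```

The clamp screw is tightened and the screwdriver is back upright in its hole. I handed the job in at about 26 s.

**What I did:**
- I took the screwdriver from the stand and lined it up with the slot from the wrist and scene views. It went straight into the slot without needing a search sweep, touching the bottom at the expected depth.
- I turned the tool about 2.27 rad clockwise in total, including roughly 0.2 rad of play in the slot. The upward push was about 5 N and the sideways force about 3.5 N at most, both at the readings I took.
- I lifted it out, put it back in the stand and let go. The arm then moved clear.

**Last checks:**

| Check | Result | Target |
|---|---|---|
| Gap between pad and blue block | 5.2 mm in the top view (9.0 mm at the start), 5.0–5.2 mm in the wrist view | about 5 mm |
| Carriage position (wrist view, after correcting about 1 mm of camera bias) | about 18.6 mm | 18.5 mm; end stop at 20 mm |
| Cap of the screwdriver | at (0.590, −0.201), directly above the tip and hole | over the hole |

**Disagreements:**
- Uncorrected, the same wrist pictures put the carriage at 17.5–17.9 mm, and the network's direct estimate after the lift was 19.3 mm at lower confidence (0.63). I relied on the gap.
- The scene camera's readings of the carriage and the screw were biased by several millimetres, so I used it only to see how far the carriage had moved.
- The final comparison with the starting scene picture was dominated by the arm and its shadow, so it does not prove that the other objects stayed put. I saw no sign that any of them moved.

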